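Set the flip tags on the spares rack

ROBOT

A 6-joint arm with a two-finger parallel gripper is mounted at the origin on the work surface. World frame = base frame: x ahead of the robot, y to its left, z up, the work surface at z = 0. Lengths are in m, angles in degrees, forces in N, time in s.
With the tool pointing down it reaches from about 0.375 to 0.9 m from the base axis. Payload 3.1 kg.
Tool frame: the origin (TCP) lies at the very end of the fingers, on their centre line; the grasp point (between the pads) lies 19 mm behind it; z points along the fingers, x is the direction in which the jaws open and shut, and the axes are right-handed (so a half turn about z gives the same grasp; the last joint's range is limited). The gripper opens to 87 mm and grips with 3 to 60 N. Pads are 19 mm wide; open, the fingers measure 117 mm over their backs; the gripper's body (75 mm by 190 mm) begins 51 mm behind the grasp point.
Start: joints at [62.481, 30.224, 82.088, -0, 67.689, -10.227], TCP at [0.186, 0.597, 0.223] pointing down, gripper open.
Joint ranges: [-176.69, 176.69], [-43.24, 126.21], [12.49, 139.97], [-82, 262], [0, 151.66], [-163.58, 163.58]. Speed limits (degrees/s): [159.86, 159.86, 180, 180, 180, 180].

INTERFACE

Orientations are given as a 3x3 rotation matrix whose columns are the frame's x, y, z axes.
In Python, from rig import read_state, capture, bot gives the robot as it stands.
- The arm moves only by the shell command python3 -m crank 'ROWS' [OPENING]. ROWS is JSON, a list of rows, each a list of 2 entries, a list of its own where there are three numbers: the shift along the tool's x, y, z in cm, then the turn, a rotation vector about the tool's x, y, z in rad. In form: [[[dx, dy, dz], [wx, wy, wz]], ...]. A call has 1 to 12 rows; each row shifts and turns the commanded pose from where the row before left it, along the tool's axes as they then stand; what a row does not reach is not made up. A row lasts 1/10 s, in which the tool goes at most 50 mm and 8.59 degrees, less where a joint would pass 70% of its speed; a pose out of reach is approached as far as the arm can. A call with a gripper value outside its range is refused whole. OPENING is the closure, from -1 (fully open) to 1 (shut), set as the call begins (- or left out, the last holds). The fingers move at their own pace and stop on an object; the grip force is fixed at half the most. Time passes only in rows, so rows that do not move let the fingers close. It gives the time, the measured TCP pose, the force and the opening at its end, in the units of the state.
- read_state(): the state, without advancing time (a new reading comes with each control period).
- capture(name): name is "scene" or "top" or "wrist"; returns a dict with "pixels" (420x560x3 uint8, red, green, blue), "camera_matrix" (3x3 intrinsics, pixels), "R" (3x3) and "t" (3): a world point X has camera coordinates R X + t. Camera axes: x right, y down, z forward; pixel columns grow to the right and rows downward; lengths in m; the calibration is good to about 2 mm. A picture is of the moment at which its call begins. There is no depth.
- bot.hand_in(): hands the job in, once; it reports no verdict.
The state is a dict: "time_s": time; "joint_positions": joint angles; "qvel": joint speeds; "tau": joint torques, N m; "position": TCP position; "tcp_rot": TCP orientation; "force": force on the tool from outside, world axes, zero at the start; "moment": the same for the moment, N m; "opening": opening from 0.0 (shut) to 1.0 (fully open).
Only numpy, scipy, OpenCV 4.12 (cv2) and the standard library are available. Lean on these libraries where they do the work, as an engineer would, in place of code of your own. Each camera call takes 0.05 s, during which the arm holds its last target.

TASK

On the camera repair bench, flip the hinged tags on the spares rack with a fingertip so that only the full bins show green face up and the bins that are not full show red, each tag resting fully over. Only push the tags, gently: do not pinch them, do not lift or shove the bins, and leave the tags that are already right and everything else on the bench alone.

Things in the scene. Friction and masses are not known exactly. Their poses are not given: they have to be found in the camera images.
- bin_1: Steel bin, loose in its rack pocket, 115 (x) x 78 (y) x 55 mm high, walls 3 mm; origin: centre of its underside; x axis from its front (tag side, facing the robot) to its back. Tag hinge line parallel to y at x = -56, z = +62 mm in this frame; hinge posts at y = +-30 mm reach z = 65 mm. FULL: heaped with small brass gears up to 48 mm above its underside. Carries tag_1.
- bin_2: Steel bin, loose in its rack pocket, 115 (x) x 78 (y) x 55 mm high, walls 3 mm; origin: centre of its underside; x axis from its front (tag side, facing the robot) to its back. Tag hinge line parallel to y at x = -56, z = +62 mm in this frame; hinge posts at y = +-30 mm reach z = 65 mm. EMPTY: bare floor. Carries tag_2.
- bin_3: Steel bin, loose in its rack pocket, 115 (x) x 78 (y) x 55 mm high, walls 3 mm; origin: centre of its underside; x axis from its front (tag side, facing the robot) to its back. Tag hinge line parallel to y at x = -56, z = +62 mm in this frame; hinge posts at y = +-30 mm reach z = 65 mm. FULL: heaped with small steel knobs with white tops up to 50 mm above its underside. Carries tag_3.
- bin_4: Steel bin, loose in its rack pocket, 115 (x) x 78 (y) x 55 mm high, walls 3 mm; origin: centre of its underside; x axis from its front (tag side, facing the robot) to its back. Tag hinge line parallel to y at x = -56, z = +62 mm in this frame; hinge posts at y = +-30 mm reach z = 65 mm. NOT full: only two small steel knobs left on its floor. Carries tag_4.
- tag_1 (a joint): Tag hinge of bin_1, rad: 0 upright; -0.95 (stop) leaning out over the bin's front, towards the robot, GREEN face up; +0.95 (stop) leaning back over the bin's inside, RED face up. Swings freely, slight friction; a level push of about 1 N on its free edge towards the hinge raises it, and past upright it falls to the other stop by itself.
- tag_1_edge (a point): Middle of the free edge of tag_1, moving with it. The tag is a stiff plate, 46 wide (along the hinge), 50 from hinge line to free edge, 5 mm thick with a rolled edge 8 mm thick, slick plastic (friction 0.25), 20 g; one face green (towards the bin's +x when upright), one red. At a stop this edge is 29 mm above the hinge line and 41 mm out from it, with free space under the plate.
- tag_2 (a joint): Tag hinge of bin_2, rad: 0 upright; -0.95 (stop) leaning out over the bin's front, towards the robot, GREEN face up; +0.95 (stop) leaning back over the bin's inside, RED face up. Swings freely, slight friction; a level push of about 1 N on its free edge towards the hinge raises it, and past upright it falls to the other stop by itself.
- tag_2_edge (a point): Middle of the free edge of tag_2, moving with it. The tag is a stiff plate, 46 wide (along the hinge), 50 from hinge line to free edge, 5 mm thick with a rolled edge 8 mm thick, slick plastic (friction 0.25), 20 g; one face green (towards the bin's +x when upright), one red. At a stop this edge is 29 mm above the hinge line and 41 mm out from it, with free space under the plate.
- tag_3 (a joint): Tag hinge of bin_3, rad: 0 upright; -0.95 (stop) leaning out over the bin's front, towards the robot, GREEN face up; +0.95 (stop) leaning back over the bin's inside, RED face up. Swings freely, slight friction; a level push of about 1 N on its free edge towards the hinge raises it, and past upright it falls to the other stop by itself.
- tag_3_edge (a point): Middle of the free edge of tag_3, moving with it. The tag is a stiff plate, 46 wide (along the hinge), 50 from hinge line to free edge, 5 mm thick with a rolled edge 8 mm thick, slick plastic (friction 0.25), 20 g; one face green (towards the bin's +x when upright), one red. At a stop this edge is 29 mm above the hinge line and 41 mm out from it, with free space under the plate.
- tag_4 (a joint): Tag hinge of bin_4, rad: 0 upright; -0.95 (stop) leaning out over the bin's front, towards the robot, GREEN face up; +0.95 (stop) leaning back over the bin's inside, RED face up. Swings freely, slight friction; a level push of about 1 N on its free edge towards the hinge raises it, and past upright it falls to the other stop by itself.
- tag_4_edge (a point): Middle of the free edge of tag_4, moving with it. The tag is a stiff plate, 46 wide (along the hinge), 50 from hinge line to free edge, 5 mm thick with a rolled edge 8 mm thick, slick plastic (friction 0.25), 20 g; one face green (towards the bin's +x when upright), one red. At a stop this edge is 29 mm above the hinge line and 41 mm out from it, with free space under the plate.
- rack: Fixed aluminium rack on the bench: plate 127 x 420 x 8 mm with four bin pockets in a row along its y axis (pitch 86 mm, at y = -129, -43, +43, +129 mm) and at +y an end tray; lips reach 22 mm above the bench. Origin under the middle of the four pockets, on the bench; its x axis points to the back of the bins, and the bins stand parallel to it.
- lens_barrel: Loose dark steel lens barrel, upright, 50 mm diameter, 58 mm high, standing in the rack's end tray. Bystander; its origin is on its underside.
- screwdriver: Loose screwdriver with a red handle, 160 mm long, lying in front of the rack. Bystander; its origin is near its middle.
- lens_cap: Loose black lens cap, 58 mm diameter, 9 mm high, lying in front of the rack. Bystander; its origin is on its underside.
- camera: Loose black and silver camera, 105 mm wide, 97 mm high, standing right of the rack. Bystander; its origin is on its underside.
- cup: Loose blue bowl, 84 mm diameter, 60 mm high, to the right of the rack. Bystander; its origin is on its underside.
- film_can: Loose black film can with a pale grey cap, 32 mm diameter, 50 mm high, right of the rack. Bystander; its origin is on its underside.
- oil_jar: Loose amber jar with a black cap, 48 mm diameter, 70 mm high, left of the rack. Bystander; its origin is on its underside.
Mind the look-alikes: they are no part of the job. What is shaped like the bin_3 but pink is not meant.

How it is judged (in metres and radians):
At the end, for the whole second after the job is handed in: Tags of the full bins (bin_1, bin_3) rest green up (below -0.85 rad), those of bin_2 and bin_4 red up (above 0.85 rad), all at rest; every bin level (0.06 rad) and within 15 mm, every bystander within 20 mm, of where it began (value of joint each of tag_1, tag_3 below -0.85 rad and value of joint each of tag_2, tag_4 above 0.85 rad and velocity of joint tag_1 between -0.1 and 0.1 rad/s and distance of each of bin_1, bin_2, bin_3, bin_4 from where it was at the start of the episode below 0.015 m and angle between each of bin_1, bin_2, bin_3, bin_4's own z axis and vertical below 0.06 rad and velocity of joint tag_2 between -0.1 and 0.1 rad/s and velocity of joint tag_3 between -0.1 and 0.1 rad/s and velocity of joint tag_4 between -0.1 and 0.1 rad/s and distance of each of lens_barrel, screwdriver, lens_cap, camera, cup, film_can, oil_jar from where it was at the start of the episode below 0.02 m); the robot touches nothing.
It fails at once if a bin is lifted, shoved or tipped (15 mm or 0.2 rad) (distance of any of bin_1, bin_2, bin_3, bin_4 from where it was at the start of the episode above 0.015 m or angle between any of bin_1, bin_2, bin_3, bin_4's own z axis and vertical above 0.2 rad).
It fails at once if a tag or bin is pinched or forced (fingers press on it with more than 20 N) (contact force between the fingers and bin_1 above 20 N or contact force between the fingers and bin_2 above 20 N or contact force between the fingers and bin_3 above 20 N or contact force between the fingers and bin_4 above 20 N).
It fails at once if a tag that was already right is swung past upright (value of joint tag_3 above 0 rad or value of joint tag_4 below 0 rad).
It fails at once if a bystander is lifted, carried or pushed more than 20 mm (distance of any of lens_barrel, screwdriver, lens_cap, camera, cup, film_can, oil_jar from where it was at the start of the episode above 0.02 m).
It also fails if it takes over 35 s, if anything falls off the work surface, if the arm or the gripper's body presses on something with over 40 N, if the wrist force passes 120 N, or if a joint passes its speed limit or range.

## Working session

There is one attempt and no reset: what is moved stays moved. The work goes in short steps, Python scripts to look and compute and a shell command to move; the robot and the scene stay as the last step left them, time stands still between calls to the robot, and variables do not carry over. Pictures are saved under pics/ and viewed, and the job is handed in when it is done.

```bash
mkdir -p pics; ls; python3 - <<'E'
from rig import read_state,capture
import cv2,numpy as np
s=read_state();print(s)
for n in("scene","top","wrist"):
    c=capture(n);cv2.imwrite(f"pics/{n}0.png",c["pixels"][:,:,::-1]);print(n,c["camera_matrix"],c["R"],c["t"])
E
```

```text
pics
{'time_s': 0.0, 'joint_positions': array([ 6.24816503e+01,  3.02804732e+01,  8.21554067e+01,  4.97415413e-05,
        6.76883544e+01, -1.02290283e+01]), 'qvel': array([ 0.0388156 ,  0.02359453,  0.1346729 ,  0.0297389 ,  0.01361859,
       -0.06291863]), 'tau': array([ 4.67739119e-04, -4.40041888e+01, -1.76588684e+01,  6.31766533e-02,
        5.81886142e-02, -1.81299079e-04]), 'position': array([0.18539937, 0.59611385, 0.2215609 ]), 'tcp_rot': array([[ 2.97196170e-01,  9.54815915e-01, -1.00253595e-03],
       [ 9.54814057e-01, -2.97197610e-01, -1.92261036e-03],
       [-2.13369026e-03, -3.85842986e-04, -9.99997649e-01]]), 'force': array([-0.39607626,  0.24179144,  0.32347766]), 'moment': array([-0.03809051, -0.03034782,  0.03997009]), 'opening': 0.9979176269538382}
scene [[489.71570286   0.         277.91714248]
 [  0.         489.71570286 203.82853   ]
 [  0.           0.           1.        ]] [[ 0.84364456  0.53678445  0.01123851]
 [ 0.43820446 -0.67631343 -0.59209542]
 [-0.31022686  0.50444285 -0.80578949]] [-0.46048893 -0.19128897  1.58089633]
top [[420.48219265   0.         279.24074062]
 [  0.         420.48219265 212.32926036]
 [  0.           0.           1.        ]] [[-0.02054758 -0.99952003 -0.02318426]
 [-0.99500583  0.02270936 -0.09719922]
 [ 0.09767907  0.02107126 -0.99499487]] [0.03567625 0.53578345 1.21296768]
wrist [[342.30404951   0.         278.3969481 ]
 [  0.         342.30404951 205.1382054 ]
 [  0.           0.           1.        ]] [[ 2.96866576e-01  9.54918599e-01 -8.39356704e-04]
 [ 9.20510540e-01 -2.85935697e-01  2.66272647e-01]
 [ 2.54028701e-01 -7.98200857e-02 -9.63897387e-01]] [-0.62402937 -0.03251018  0.38973744]
```

View pics/scene0.png

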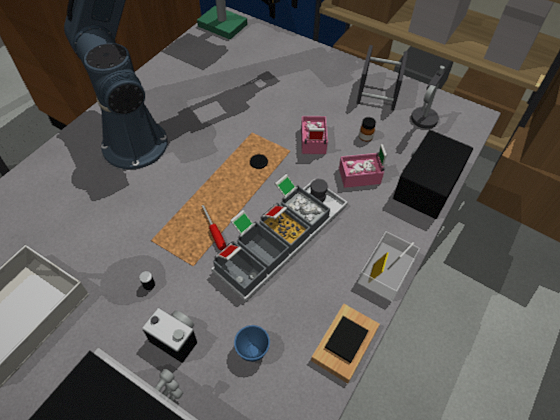

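View pics/top0.png

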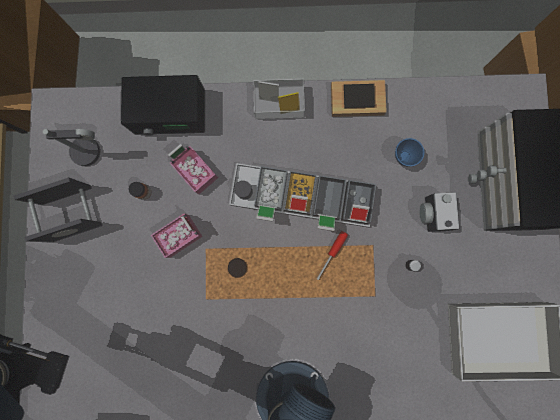

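```bash
python3 - <<'E'
import cv2
a=cv2.imread("pics/top0.png")[155:235,220:385];cv2.imwrite("pics/topc.png",cv2.resize(a,None,fx=4.8,fy=4.8,interpolation=cv2.INTER_CUBIC))
a=cv2.imread("pics/scene0.png")[165:300,200:360];cv2.imwrite("pics/scenec.png",cv2.resize(a,None,fx=4.4,fy=4.4,interpolation=cv2.INTER_CUBIC))
E
```

```text
(no output)
```

View pics/topc.png

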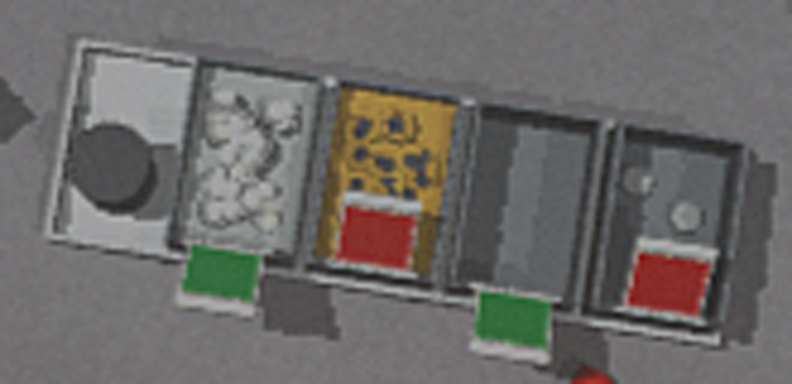

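View pics/scenec.png

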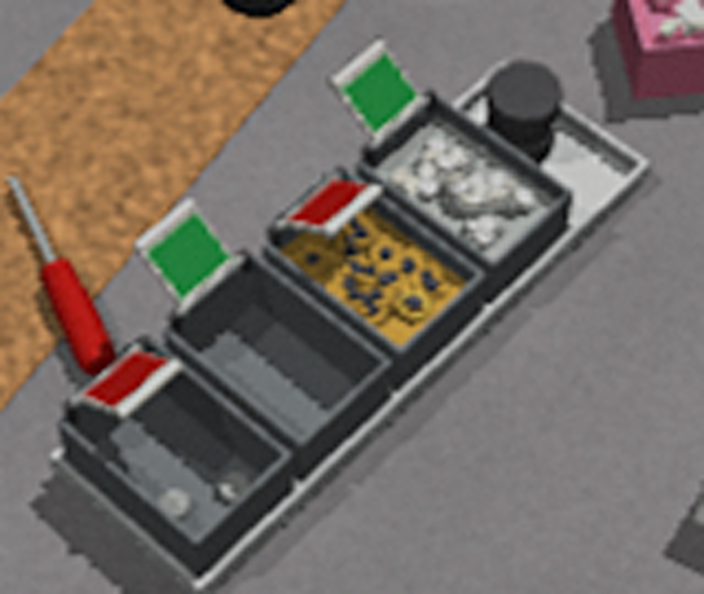

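View pics/wrist0.png

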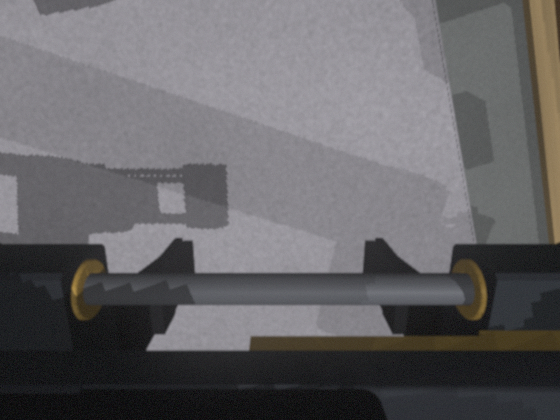

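```bash
cat > h.py <<'E'
import cv2,numpy as np
from rig import read_state,capture
def blobs(c,n):
    h=cv2.cvtColor(c["pixels"],cv2.COLOR_RGB2HSV)
    out={}
    for k in "gr":
        m=cv2.inRange(h,(50,110,60),(75,255,255)) if k=="g" else cv2.inRange(h,(0,170,60),(6,255,255))|cv2.inRange(h,(172,170,60),(180,255,255))
        N,L,S,C=cv2.connectedComponentsWithStats(m)
        out[k]=[(S[i,4],C[i].round(1).tolist(),S[i,:4].tolist()) for i in range(1,N) if S[i,4]>30]
    return out
def tri(ca,pa,cb,pb):
    P=[c["camera_matrix"]@np.c_[c["R"],c["t"]] for c in(ca,cb)]
    X=cv2.triangulatePoints(P[0],P[1],np.array(pa,float).reshape(2,1),np.array(pb,float).reshape(2,1))
    X=(X[:3]/X[3]).ravel()
    r=[np.linalg.norm((p@np.r_[X,1])[:2]/(p@np.r_[X,1])[2]-q) for p,q in zip(P,(pa,pb))]
    return X,r
def ray(c,p,z):
    K,R,t=c["camera_matrix"],c["R"],c["t"]
    d=R.T@np.linalg.inv(K)@np.r_[p,1];o=-R.T@t
    return o+d*(z-o[2])/d[2]
E
python3 - <<'E'
from h import *
for n in("top","scene"):
    print(n,blobs(capture(n),n))
E
```

```text
top {'g': [(np.int32(125), [265.4, 211.2], [258, 206, 16, 11]), (np.int32(123), [326.1, 220.8], [319, 216, 15, 11])], 'r': [(np.int32(127), [297.8, 203.8], [291, 198, 15, 12]), (np.int32(136), [358.5, 213.4], [351, 208, 16, 12]), (np.int32(181), [337.3, 244.1], [329, 233, 18, 24])]}
scene {'g': [(np.int32(190), [209.0, 16.2], [198, 6, 19, 18]), (np.int32(332), [230.1, 22.5], [211, 11, 35, 23]), (np.int32(148), [286.0, 185.8], [278, 178, 16, 17]), (np.int32(176), [242.4, 222.6], [234, 214, 18, 18])], 'r': [(np.int32(88), [315.8, 134.9], [310, 132, 13, 7]), (np.int32(72), [274.4, 210.5], [267, 206, 16, 10]), (np.int32(215), [217.1, 236.6], [209, 224, 17, 26]), (np.int32(88), [228.0, 250.7], [220, 246, 17, 11])]}
```

```bash
python3 - <<'E'
from h import *
a=capture("top");b=capture("scene")
P={3:((265.4,211.2),(286,185.8)),1:((297.8,203.8),(274.4,210.5)),2:((326.1,220.8),(242.4,222.6)),4:((358.5,213.4),(228,250.7))}
for k,(p,q) in P.items():
    X,r=tri(a,p,b,q);print(k,X.round(4),np.round(r,2), ray(a,p,.085).round(4))
# screwdriver handle, cap
print(ray(a,(337,244),.01),ray(a,(237,268),.0))
# rack corners in crop px -> full
for u,v in((48,238),(722,342),(82,38),(750,145)):
    print(ray(a,(220+u/4.8,155+v/4.8),.02 if u<100 or v>300 else .055))
E
```

```text
3 [0.5337 0.0609 0.088 ] [0.35 0.26] [0.5348 0.0617 0.085 ]
1 [ 0.5527 -0.0299  0.0898] [0.12 0.09] [ 0.5536 -0.0298  0.085 ]
2 [ 0.5028 -0.1081  0.0885] [0.41 0.32] [ 0.5039 -0.1077  0.085 ]
4 [ 0.5214 -0.1988  0.0883] [0.42 0.34] [ 0.5226 -0.1987  0.085 ]
[ 0.4401099  -0.14440709  0.01      ] [0.37527627 0.15389945 0.        ]
[0.56357973 0.17029565 0.02      ]
[ 0.48985591 -0.24293551  0.02      ]
[0.68911592 0.14780137 0.02      ]
[ 0.60578112 -0.25778606  0.055     ]
```

Top view, left to right: bin_3 holds white knobs with a green tag at (265,211), which is right. bin_1 holds gears with a red tag at (298,204), so flip it to green. bin_2 is empty with a green tag at (326,221), so flip it to red. bin_4 holds two knobs with a red tag at (358,213), which is right. The pink boxes at (192,168) and (177,236) and the clear box at (280,98) are decoys outside the rack. I'll close the gripper, align it to the rack (yaw about -10.5°), and travel high.

```bash
python3 -m crank '[[[0,0,0],[0,0,-0.119]],[[-3.4,3.3,0],[0,0,0]],[[-3.4,3.3,0],[0,0,0]],[[-3.4,3.3,0],[0,0,0]],[[-3.4,3.3,0],[0,0,0]],[[-3.4,3.3,0],[0,0,0]],[[-3.4,3.3,0],[0,0,0]],[[-3.4,3.3,0],[0,0,0]],[[-3.4,3.3,0],[0,0,0]],[[0,0,0],[0,0,0]],[[0,0,0],[0,0,0]]]' 1
cat >> h.py <<'E'
def rk():
    s=read_state();p=s["position"];R=s["tcp_rot"]
    x=np.array([.983,-.182,0]);y=np.array([.182,.983,0])
    print("t",round(s["time_s"],2),"x' y' z",(p@x).round(4),(p@y).round(4),p[2].round(4),"F",(s["force"]@x).round(2),(s["force"]@y).round(2),s["force"][2].round(2),"open",round(s["opening"],3),"toolx·y'",(R[:,0]@y).round(4),"yx'",(R[:,1]@x).round(4),R[:,0]@x,"tz",R[:,2].round(4))
E
python3 -c "from h import *;rk()"
```

```text
time_s: 1.45
position: [0.3965, 0.2805, 0.2227]
tcp_rot: [[0.185, 0.983, -0.0], [0.983, -0.185, 0.0], [0.0, -0.0, -1.0]]
force: [-0.4, 0.5, 0.0]
opening: 0.081
t 1.45 x' y' z 0.3388 0.3479 0.2227 F -0.52 0.41 0.04 open 0.081 toolx·y' 0.9997 yx' 0.9997 0.003198198097257025 tz [-1.e-04  5.e-04 -1.e+00]
```

```bash
python3 -m crank '[[[-3.46,3.3,0],[0,0,0]],[[-3.46,3.3,0],[0,0,0]],[[-3.46,3.3,0],[0,0,0]],[[-3.46,3.3,0],[0,0,0]],[[-3.46,3.3,0],[0,0,0]],[[-3.46,3.3,0],[0,0,0]],[[-3.46,3.3,0],[0,0,0]],[[-3.46,3.3,0],[0,0,0]],[[0,0,4],[0,0,0]],[[0,0,4],[0,0,0]],[[0,0,0],[0,0,0]],[[0,0,0],[0,0,0]]]' 1
python3 - <<'E'
from h import *
rk()
for n in("scene","wrist"):
    c=capture(n);p=c["pixels"][:,:,::-1]
    if n=="scene":p=cv2.resize(p[110:310,160:400],None,fx=3,fy=3,interpolation=cv2.INTER_CUBIC)
    cv2.imwrite(f"pics/{n}1.png",p)
E
```

```text
time_s: 2.65
position: [0.6048, -0.0371, 0.1423]
tcp_rot: [[0.18, 0.984, -0.002], [0.984, -0.18, 0.001], [0.0, -0.002, -1.0]]
force: [1.0, -0.1, 0.8]
opening: 0.003
t 2.65 x' y' z 0.6013 0.0736 0.1423 F 0.99 0.07 0.83 open 0.003 toolx·y' 0.9997 yx' 0.9997 -0.002500389147373631 tz [-1.9e-03  7.0e-04 -1.0e+00]
```

View pics/scene1.png

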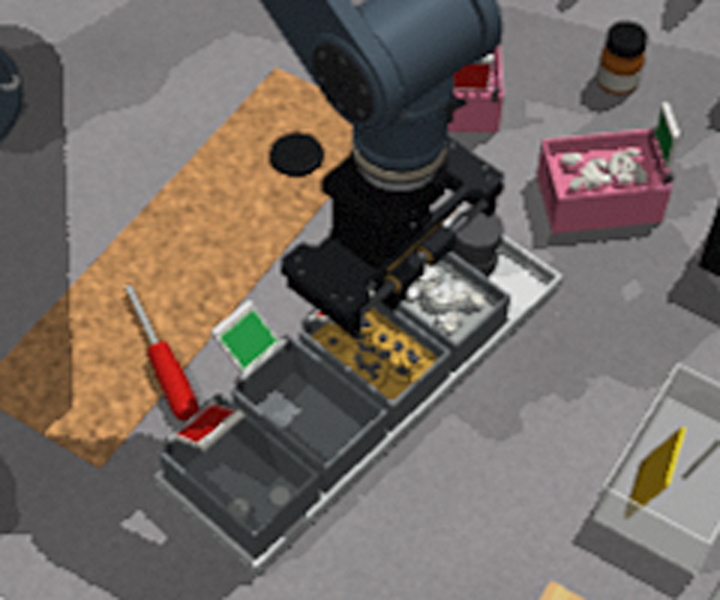

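View pics/wrist1.png

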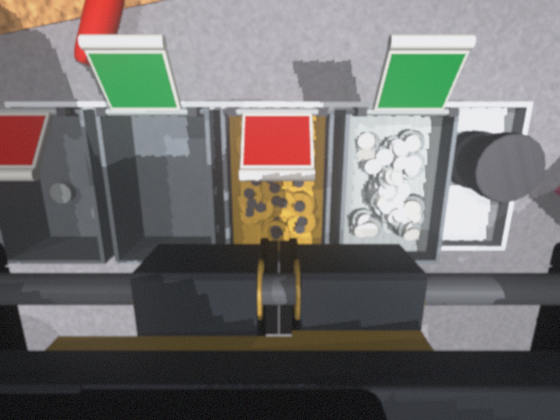

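Wrist view: the fingers (278, 245) are centred on tag_1 (277, 140) and clear behind its free edge (row 178). Descending, then pushing towards the robot.

```bash
python3 -m crank '[[[0,0,2.7],[0,0,0]],[[0,0,2.7],[0,0,0]],[[0,0,0],[0,0,0]],[[0,-0.8,0],[0,0,0]],[[0,-0.8,0],[0,0,0]],[[0,-0.8,0],[0,0,0]],[[0,-0.8,0],[0,0,0]],[[0,0,0],[0,0,0]]]' 1
python3 - <<'E'
from h import *
rk()
c=capture("wrist");cv2.imwrite("pics/wrist2.png",c["pixels"][:,:,::-1])
E
```

```text
time_s: 3.55
position: [0.572, -0.0326, 0.0891]
tcp_rot: [[0.182, 0.983, -0.001], [0.983, -0.182, 0.0], [0.0, -0.001, -1.0]]
force: [-0.4, 0.2, -0.7]
opening: 0.007
t 3.55 x' y' z 0.5682 0.0721 0.0891 F -0.4 0.16 -0.67 open 0.007 toolx·y' 0.9997 yx' 0.9997 -0.0003101821408434232 tz [-1.4e-03  4.0e-04 -1.0e+00]
```

View pics/wrist2.png

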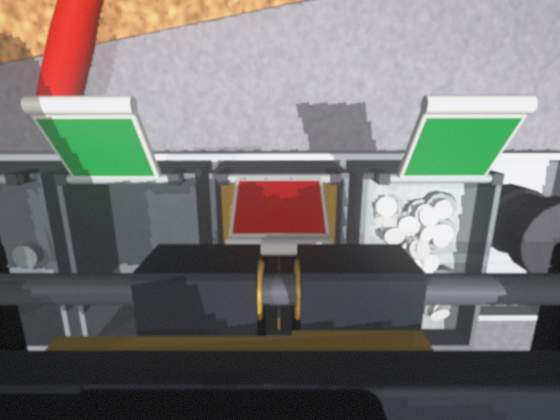

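The fingertip is at tag_1's edge (280, 240) and the force is small. The tag is rising, so I'll continue past upright.

```bash
python3 -m crank '[[[0,-0.8,0],[0,0,0]],[[0,-0.8,0],[0,0,0]],[[0,-0.7,0],[0,0,0]],[[0,-0.6,0],[0,0,0]],[[0,-0.6,0],[0,0,0]],[[0,0,0],[0,0,0]],[[0,0,0],[0,0,0]],[[0,0,0],[0,0,0]]]' 1
python3 - <<'E'
from h import *
rk()
c=capture("wrist");cv2.imwrite("pics/wrist3.png",c["pixels"][:,:,::-1])
E
```

```text
time_s: 4.4
position: [0.5398, -0.0269, 0.0886]
tcp_rot: [[0.182, 0.983, 0.001], [0.983, -0.182, -0.0], [-0.0, 0.001, -1.0]]
force: [0.7, 0.5, 0.0]
opening: 0.008
t 4.4 x' y' z 0.5355 0.0718 0.0886 F 0.58 0.57 0.02 open 0.008 toolx·y' 0.9997 yx' 0.9997 -0.0002804597483632812 tz [ 7.e-04 -2.e-04 -1.e+00]
```

View pics/wrist3.png

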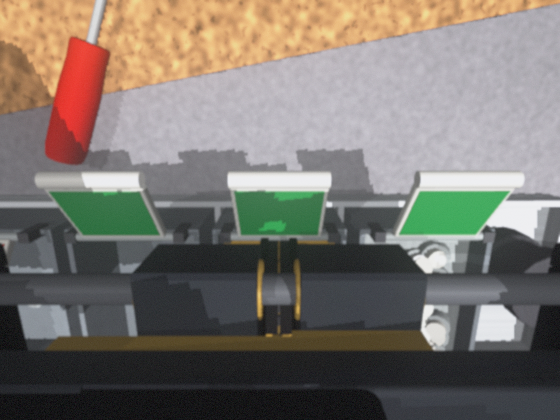

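Tag_1 now lies fully over, green, in line with its neighbours (edge row 180 for all three). Backing off, rising, and going to the front of tag_2.

```bash
python3 -m crank '[[[0,1.5,0],[0,0,0]],[[0,1.5,0],[0,0,0]],[[0,0,-4],[0,0,0]],[[0,0,-4],[0,0,0]],[[-3,-3.5,0],[0,0,0]],[[-3,-3.5,0],[0,0,0]],[[-2.7,-3.6,0],[0,0,0]],[[0,0,3],[0,0,0]],[[0,0,0],[0,0,0]],[[0,0,0],[0,0,0]]]' 1
python3 - <<'E'
from h import *
rk()
c=capture("wrist");cv2.imwrite("pics/wrist4.png",c["pixels"][:,:,::-1])
c=capture("top");cv2.imwrite("pics/top4.png",cv2.resize(c["pixels"][130:290,200:400,::-1],None,fx=3.5,fy=3.5,interpolation=cv2.INTER_CUBIC))
c=capture("scene");cv2.imwrite("pics/scene4.png",cv2.resize(c["pixels"][110:310,160:400,::-1],None,fx=3,fy=3,interpolation=cv2.INTER_CUBIC))
E
```

```text
time_s: 5.45
position: [0.4493, -0.0987, 0.1386]
tcp_rot: [[0.182, 0.983, -0.0], [0.983, -0.182, 0.0], [0.0, -0.0, -1.0]]
force: [0.4, 0.0, 0.0]
opening: 0.001
t 5.45 x' y' z 0.4596 -0.0152 0.1386 F 0.37 0.07 0.03 open 0.001 toolx·y' 0.9997 yx' 0.9997 -0.00010832625148179007 tz [-1.e-04  2.e-04 -1.e+00]
```

View pics/scene4.png

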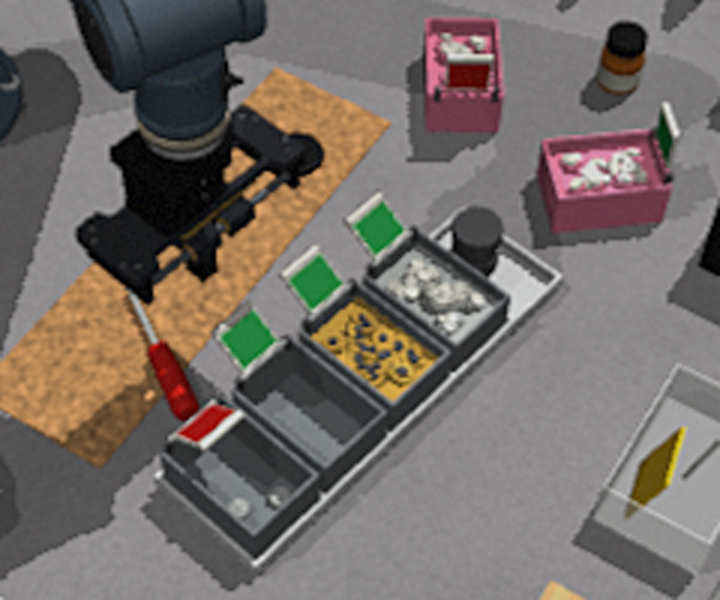

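View pics/wrist4.png

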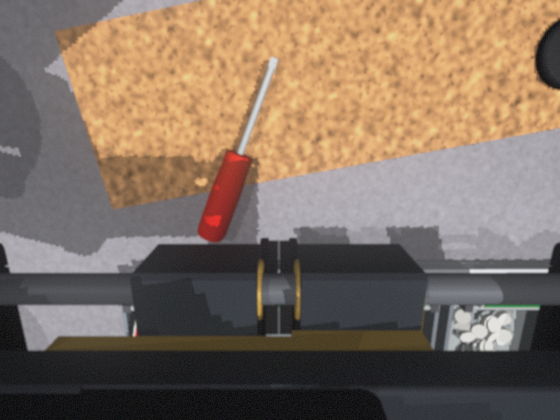

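View pics/top4.png

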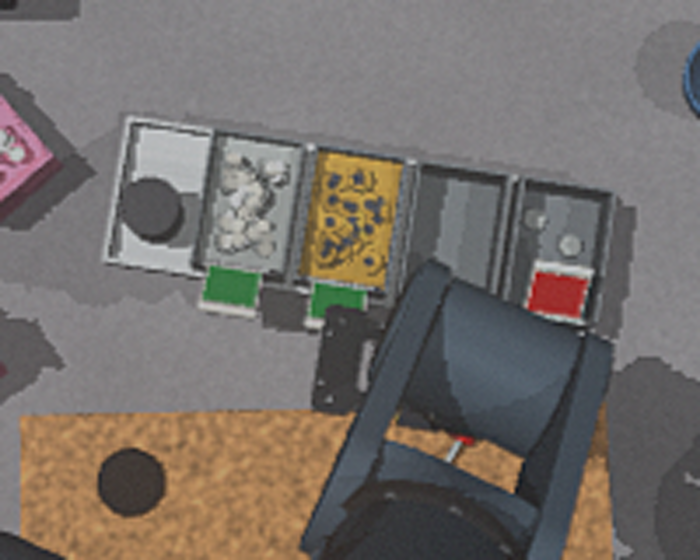

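Scene view: tags 1–3 are green and tag_4 is red. The tool is in front of tag_2 and clear of it. Descending and pushing away from the robot.

```bash
python3 -m crank '[[[0,0,2.5],[0,0,0]],[[0,0,2.5],[0,0,0]],[[0,0,0],[0,0,0]],[[0,0.8,0],[0,0,0]],[[0,0.8,0],[0,0,0]],[[0,0.8,0],[0,0,0]],[[0,0.8,0],[0,0,0]],[[0,0,0],[0,0,0]]]' 1
python3 - <<'E'
from h import *
rk()
c=capture("scene");cv2.imwrite("pics/scene5.png",cv2.resize(c["pixels"][140:310,180:370,::-1],None,fx=3.5,fy=3.5,interpolation=cv2.INTER_CUBIC))
E
```

```text
time_s: 6.4
position: [0.4826, -0.1051, 0.0893]
tcp_rot: [[0.181, 0.983, 0.004], [0.983, -0.181, -0.002], [-0.001, 0.004, -1.0]]
force: [-0.3, -0.3, -0.2]
opening: 0.004
t 6.4 x' y' z 0.4936 -0.0155 0.0893 F -0.27 -0.35 -0.24 open 0.004 toolx·y' 0.9997 yx' 0.9997 -0.0005819139927325599 tz [ 0.0036 -0.0017 -1.    ]
```

View pics/scene5.png

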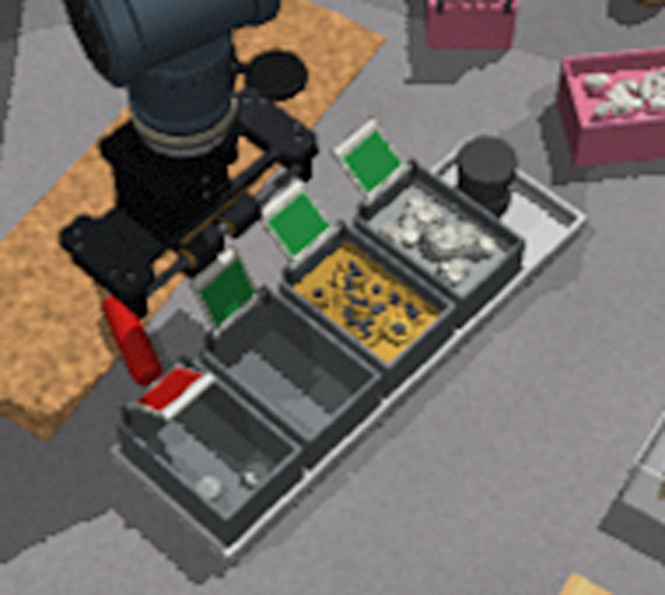

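Tag_2 (225, 290 in the crop) is rising steeply and nothing else is touched, so I'll continue.

```bash
python3 -m crank '[[[0,0.8,0],[0,0,0]],[[0,0.8,0],[0,0,0]],[[0,0.7,0],[0,0,0]],[[0,0.6,0],[0,0,0]],[[0,0.6,0],[0,0,0]],[[0,0,0],[0,0,0]],[[0,0,0],[0,0,0]],[[0,0,0],[0,0,0]]]' 1
python3 - <<'E'
from h import *
rk()
c=capture("scene");cv2.imwrite("pics/scene6.png",cv2.resize(c["pixels"][140:310,180:370,::-1],None,fx=3.5,fy=3.5,interpolation=cv2.INTER_CUBIC))
E
```

```text
time_s: 7.25
position: [0.5142, -0.1104, 0.0885]
tcp_rot: [[0.182, 0.983, -0.001], [0.983, -0.182, 0.0], [0.0, -0.001, -1.0]]
force: [-0.4, 0.4, -0.7]
opening: 0.007
t 7.25 x' y' z 0.5255 -0.015 0.0885 F -0.43 0.37 -0.68 open 0.007 toolx·y' 0.9997 yx' 0.9997 -0.0002493309190989597 tz [-7.e-04  3.e-04 -1.e+00]
```

View pics/scene6.png

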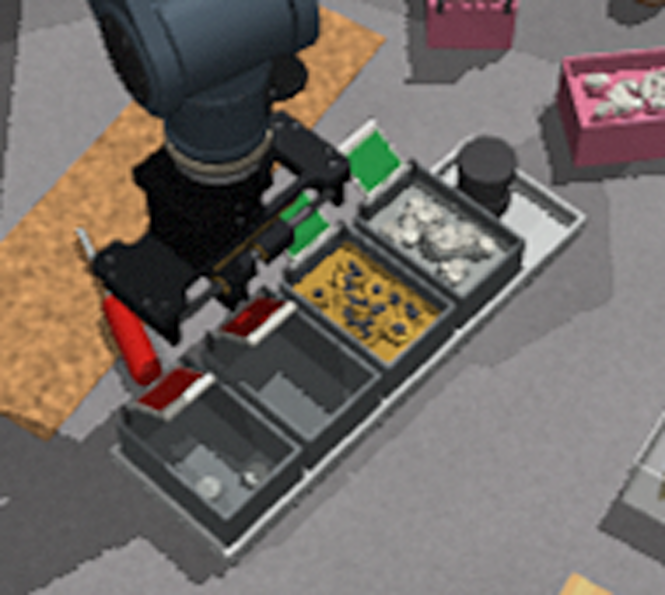

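Tag_2 has fallen back red (255, 320), matching tag_4. Retreating forward, then up and clear for the last check.

```bash
python3 -m crank '[[[0,-2,0],[0,0,0]],[[0,-2,0],[0,0,0]],[[0,0,-4],[0,0,0]],[[0,0,-4.5],[0,0,0]],[[4.5,0,-2],[0,0,0]],[[4.5,0,0],[0,0,0]],[[4.5,0,0],[0,0,0]],[[4.5,0,0],[0,0,0]],[[4.5,0,0],[0,0,0]],[[4.5,0,0],[0,0,0]],[[0,0,0],[0,0,0]],[[0,0,0],[0,0,0]]]' 1
python3 - <<'E'
from h import *
rk()
a=capture("top");b=capture("scene")
print(blobs(a,0));print(blobs(b,0))
cv2.imwrite("pics/top7.png",cv2.resize(a["pixels"][110:290,130:470,::-1],None,fx=2.3,fy=2.3,interpolation=cv2.INTER_CUBIC))
cv2.imwrite("pics/scene7.png",b["pixels"][:,:,::-1])
E
```

```text
time_s: 8.5
position: [0.5237, 0.163, 0.1933]
tcp_rot: [[0.179, 0.984, -0.001], [0.984, -0.179, -0.001], [-0.001, -0.001, -1.0]]
force: [-0.2, -0.5, 0.3]
opening: 0.003
t 8.5 x' y' z 0.4851 0.2555 0.1933 F -0.07 -0.56 0.33 open 0.003 toolx·y' 0.9997 yx' 0.9997 -0.003103182206904831 tz [-8.e-04 -6.e-04 -1.e+00]
{'g': [(np.int32(47), [264.6, 210.0], [259, 206, 15, 10])], 'r': [(np.int32(126), [328.4, 208.3], [321, 203, 15, 12]), (np.int32(137), [358.6, 213.5], [351, 208, 16, 12]), (np.int32(52), [335.7, 248.3], [328, 239, 17, 18])]}
{'g': [(np.int32(545), [222.1, 20.4], [199, 6, 46, 28]), (np.int32(148), [286.0, 185.8], [278, 178, 16, 17]), (np.int32(160), [264.8, 203.6], [257, 195, 17, 18])], 'r': [(np.int32(91), [315.4, 134.9], [309, 132, 14, 7]), (np.int32(216), [217.1, 236.6], [209, 224, 17, 26]), (np.int32(80), [251.8, 230.1], [244, 225, 16, 11]), (np.int32(87), [227.9, 250.8], [220, 246, 17, 11])]}
```

View pics/top7.png

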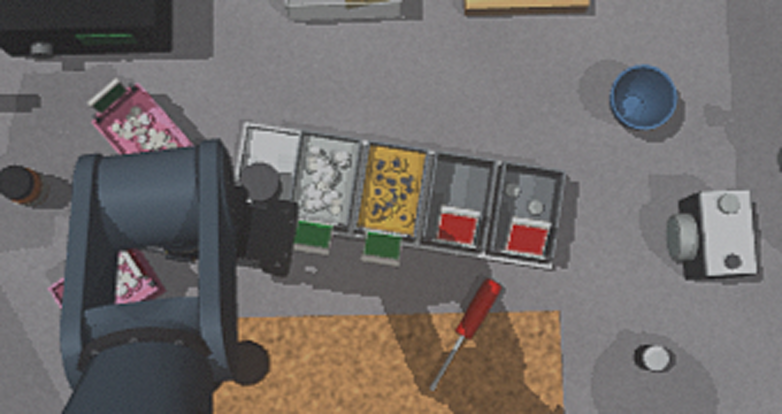

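View pics/scene7.png

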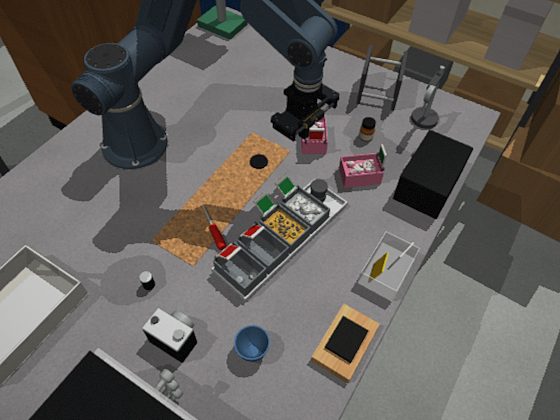

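Tags 1 and 3 are green at (265, 204) and (286, 186). Tags 2 and 4 are red at (252, 230) and (228, 251). The flipped tags sit within 1 px of where full-stop tags should appear, and the bystanders look unmoved.

```bash
python3 -c "
from rig import bot
print(bot.hand_in())"
```

```text
the job is handed in; nothing more can be done
None
```

I flipped tag_1 (full bin of gears) from red to green and tag_2 (empty bin) from green to red. Each took a slow, level push with the closed fingertips, and I handed in at about 8.6 s of the 35 s.

- **Tags:** in the last scene view, tags 1 and 3 show green and tags 2 and 4 show red. The flipped tags lie within about 1 px of where tags at their full stops should appear.
- **Tags already right:** tag_3 and tag_4 stayed within about 0.1 px of their start in the scene view.
- **Forces:** the tool force stayed around 1 N or less at every reading. I read it only at the end of each move, not during the pushes.
- **Bins and other objects:** I compared these by eye only, and they look unmoved. In the last top view the arm hid one pink decoy and its shadow dimmed tag_1's and tag_3's green, so I relied on the scene view for those two tags.
- **Arm:** it ended clear of everything.

No check failed.

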